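Function check of the lift table's stop button

ROBOT

A 6-joint arm with a two-finger parallel gripper is mounted at the origin on the work surface. World frame = base frame: x ahead of the robot, y to its left, z up, the work surface at z = 0. Lengths are in m, angles in degrees, forces in N, time in s.
With the tool pointing down it reaches from about 0.4 to 0.825 m from the base axis. Payload 7 kg.
Tool frame: the origin (TCP) lies midway between the tips of the shut fingers; the grasp point (between the pads) lies 19 mm behind it (r.grasp_offset is the distance from the TCP to the grasp point, in m); z points along the fingers, x is the direction in which the jaws open and shut, and the axes are right-handed (so a half turn about z gives the same grasp; the last joint's range is limited). The gripper opens to 88 mm and grips with 3 to 60 N. Pads are 19 mm wide; open, the fingers measure 130 mm over their backs; the gripper's body (78 mm by 193 mm) begins 47 mm behind the grasp point.
Start: joints at [-57.634, 20.546, 0.682, 0, -70.136, -16.507], TCP at [0.184, -0.649, 0.227] pointing down, gripper open.
Joint ranges: [-176.03, 176.03], [-82.01, 121.73], [-58.28, 71.71], [-173.87, 95.51], [-174.79, -0.11], [-173.66, 173.66]. Speed limits (degrees/s): [136.94, 136.94, 172.46, 180, 180, 180].

INTERFACE

Orientations are given as [roll, pitch, yaw] about the fixed x, y, z axes, in that order (R = Rz(yaw) Ry(pitch) Rx(roll)).
In Python, from plant import r gives the robot as it stands.
- The arm moves only by the tool step_arm, never from a script. Its argument "deltas" is a list of rows, each a list of 7 numbers: the turn, a rotation vector about the tool's x, y, z in rad, then the shift along the tool's x, y, z in mm, then the opening, from -1 (shut) to 1 (fully open), so that 0 is half open. In form: [[ax, ay, az, x, y, z, grip], ...]. A call has 1 to 10 rows; each row shifts and turns the pose as measured when the row begins, along the tool's axes as they then stand; what a row does not reach is not made up. A row lasts 1/10 s, in which the tool goes at most 50 mm and 8.59 degrees, less where a joint would pass 70% of its speed; a pose out of reach is approached as far as the arm can. A call with a gripper value outside its range is refused whole. The fingers move at their own pace and stop on an object; "squeeze" is the grip in N (left out, the last holds). Time passes only in rows, so rows that do not move let the fingers close. It gives the time, the measured TCP pose, the force and the opening at its end, in the units of the state.
- r.get_state(): the state, without advancing time (a new reading comes with each control period).
- r.capture(name): name is "scene" or "top" or "wrist"; returns the picture (384x512x3 uint8, red, green, blue); there is no depth.
- r.camera_info(name): a dict with "vertical_fov" (degrees; the focal length in pixels is half the picture's height over the tangent of half this angle, whatever the lens; pixels are square), "cx", "cy" (the principal point, pixels), "view" (4x4, takes a point from world to camera coordinates). Camera axes: x right, y down, z forward; pixel columns grow to the right and rows downward; lengths in m; the calibration is good to about 2 mm. A picture is of the moment at which its call begins: read the wrist's pose just before it. camera_info takes no time and is no camera call; for the wrist camera it gives the pose at the moment of the call.
- r.close_job(): hands the job in, once; it reports no verdict.
The state is a dict: "time_s": time; "joints": joint angles; "qd": joint speeds; "joint_torque": joint torques, N m; "tcp_pos": TCP position; "eef_rot": TCP orientation; "contact_force": force on the tool from outside, world axes, zero at the start; "moment": the same for the moment, N m; "gripper_width": finger opening in m.
Only numpy, scipy, OpenCV 4.12 (cv2) and the standard library are available. Lean on these libraries where they do the work, as an engineer would, in place of code of your own. Each camera call takes 0.05 s, during which the arm holds its last target.

TASK

Check the emergency stop on the lift table by touch alone, lifting nothing: press the three-ribbed mushroom stop button fully in so that it latches, then push one of its ribs round clockwise (seen from above) until the button pops back out. After that press the small flat reset button on the other box fully in, let both buttons go, and leave the other things on the table where they stand.

Things in the scene. Friction and masses are not known exactly. Their poses are not given: they have to be found in the camera images.
- stop_station: grey box fixed to the table, 110 x 110 mm, 70 mm high; origin at the centre of its underside, z up. In the middle of its top the stop button: a black disc 80 mm wide and 14 mm thick with a bare-metal hub 26 mm wide and three upright radial ribs on it. Left and right may be swapped with the other box; any yaw within 1 rad.
- stop_top (a point): centre of the stop hub's top, on the turning axis; 128 mm above the table (120 latched); turns with the head, z up. Hub and ribs end level with it; the disc's upper face is 22 mm lower. Ribs: 10 mm thick, from the hub to 38 mm from the axis, one along this point's x axis, the others 120 degrees to either side. A closed fingertip fits in the open gaps between ribs, above the disc.
- stop_press (a joint): how far the stop button is pressed in, m: 0 = out, 0.008 = fully in. It resists with about 3 N, then snaps past the middle and stays in by itself (latched) when let go. Press on the hub's top.
- stop_twist (a joint): turn of the stop head, rad: 0 at rest, grows clockwise seen from above, end stop 0.8. A weak spring (0.03 to 0.06 N m) turns it back when let go. Turning a latched head (3 to 5 N on a rib) cams it up and it snaps out at about 0.5 rad, rising 8 mm in all: keep the fingertip 10 mm or more above the latched disc's face while pushing the rib.
- reset_station: smaller grey box fixed to the table, 90 x 90 mm, 60 mm high, carrying the reset button in the middle of its top; origin at the centre of its underside, z up. Left and right may be swapped with the stop station.
- reset_top (a point): centre of the flat round top of the reset button, 36 mm in diameter, in a black collar 52 mm in diameter; 82 mm above the table when out; z up.
- reset (a joint): how far the reset button is pressed in, m: 0 = out, 0.006 = fully in, which takes about 5 N; it springs back out when let go.
- canister: bystander: closed stainless canister with a knob, 78 mm in diameter, 115 mm high, loose; origin at the centre of its underside. Leave it alone.
- wrench: bystander: steel wrench 180 mm long lying flat along its x axis, loose. Leave it alone.
- jar: bystander: clear jar with a black lid, 60 mm in diameter, 75 mm high, loose; origin at the centre of its underside. Leave it alone.
There are look-alikes about, which are no part of the job. Leave any orange or purple look-alike of the stop_station alone. What is shaped like the reset_station but orange is not meant.

How it is judged:
By the outcome, as a careful person would: the job done as asked, in the order asked, and still so for the second after the job is handed in, with the robot touching nothing.
It also fails if it takes over 51 s, if anything falls off the work surface, if the arm or the gripper's body presses on something with over 40 N, if the wrist force passes 120 N, or if a joint passes its speed limit or range.

## Working session

There is one attempt and no reset: what is moved stays moved. The work goes in short steps, Python scripts to look and compute and a tool call to move; the robot and the scene stay as the last step left them, time stands still between calls to the robot, and variables do not carry over. Pictures are saved under pics/ and viewed, and the job is handed in when it is done.

Besides the shell and the picture viewer there is one more tool, called as name(argument=value, ...), one argument or row to a line, values as JSON. step_arm: Moves the arm, as the interface text tells. Its arguments: {"type":"object","properties":{"deltas":{"type":"array","items":{"type":"array","items":{"type":"number"}}},"squeeze":{"type":"number"}},"required":["deltas"]}

```bash
ls; mkdir -p pics; python3 - <<'E'
from plant import r
import cv2
for n in("scene","top"):
    im=r.capture(n); cv2.imwrite(f"pics/{n}0.png",im[:,:,::-1])
    i=r.camera_info(n); print(n,i)
s=r.get_state(); print(s)
E
```

```text
pics
scene {'vertical_fov': 53.57301596062053, 'cx': 249.1497494335971, 'cy': 187.8761753781983, 'view': array([[ 0.40342555,  0.91488574,  0.01522838, -0.23262374],
       [ 0.50265364, -0.20768069, -0.83917105, -0.19025747],
       [-0.76458299,  0.34619764, -0.54365434,  1.57517051],
       [ 0.        ,  0.        ,  0.        ,  1.        ]])}
top {'vertical_fov': 44.45507995795574, 'cx': 253.79836424942206, 'cy': 191.53075528712415, 'view': array([[-0.01680243, -0.99983893,  0.00630817,  0.00759401],
       [-0.99760548,  0.0163409 , -0.06720325,  0.58125036],
       [ 0.06708934, -0.00742224, -0.99771936,  1.382816  ],
       [ 0.        ,  0.        ,  0.        ,  1.        ]])}
{'time_s': 0.1, 'joints': array([-5.76331042e+01,  2.05888944e+01,  6.40567616e-01, -1.89124244e-02,
       -7.01347153e+01, -1.65066594e+01]), 'qd': array([ 0.0787332 , -0.12507628,  0.07975198,  0.09067353,  0.04217525,
       -0.03939883]), 'joint_torque': array([-1.82744698e-03, -5.84162915e+01,  2.93751454e+01,  7.01561227e+00,
        1.01547613e-02, -9.47402873e-05]), 'tcp_pos': array([ 0.18434073, -0.64890431,  0.22570675]), 'eef_rot': array([-1.79993450e+02, -8.46716779e-02,  1.05853792e+02]), 'contact_force': array([ 0.52806626, -0.89426944, -0.56192453]), 'moment': array([ 0.00668903, -0.00410679,  0.02602775]), 'gripper_width': 0.08783581309479593}
```

View pics/scene0.png

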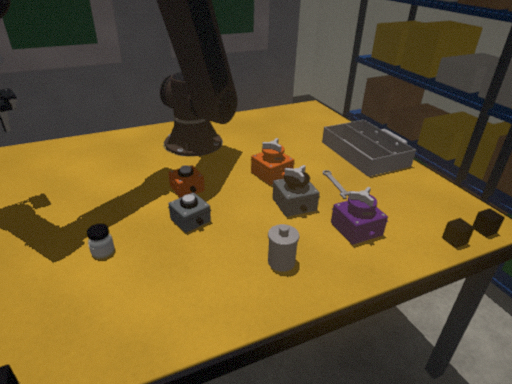

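View pics/top0.png

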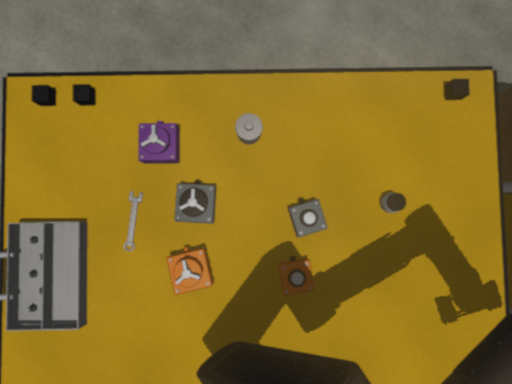

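The top view shows the grey stop at about (195,202) and the grey reset at about (309,217). Orange and purple copies stand nearby. I'll enlarge both.

```bash
python3 - <<'E'
import cv2,numpy as np
im=cv2.imread("pics/top0.png")
a=cv2.resize(im[174:230,166:226],None,fx=10,fy=10,interpolation=cv2.INTER_CUBIC)
b=cv2.resize(im[190:245,280:340],None,fx=10,fy=10,interpolation=cv2.INTER_CUBIC)
cv2.imwrite("pics/ta.png",cv2.convertScaleAbs(a,alpha=1.5));cv2.imwrite("pics/tb.png",cv2.convertScaleAbs(b,alpha=1.3))
E
cat > h.py <<'E'
import numpy as np
from plant import r
def back(n,u,v,z,i=None):
    i=i or r.camera_info(n); f=192/np.tan(np.radians(i["vertical_fov"]/2))
    V=np.array(i["view"]);R=V[:3,:3];t=V[:3,3]
    c=-R.T@t; d=R.T@np.array([(u-i["cx"])/f,(v-i["cy"])/f,1]); return c+d*(z-c[2])/d[2]
def proj(n,p,i=None):
    i=i or r.camera_info(n); f=192/np.tan(np.radians(i["vertical_fov"]/2))
    V=np.array(i["view"]);q=V[:3,:3]@np.array(p)+V[:3,3]; return i["cx"]+f*q[0]/q[2],i["cy"]+f*q[1]/q[2]
E
```

```text
(no output)
```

View pics/ta.png

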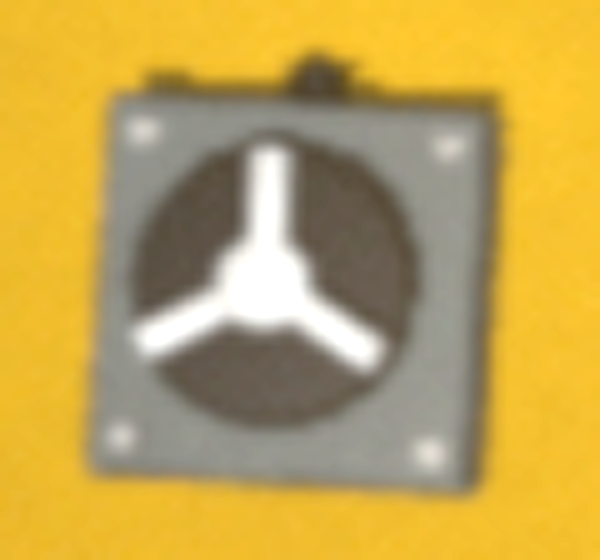

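View pics/tb.png

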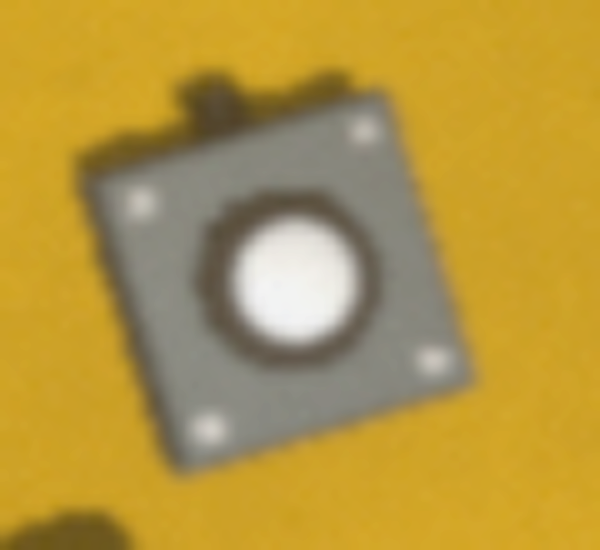

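Crop (a): the hub centre is at (264,285), with rib ends at (269,150), (145,340) and (375,355). Crop (b): the reset top's centre is at (296,280).

```bash
python3 - <<'E'
from h import *
g=lambda x,y,ox,oy:((x+.5)/10-.5+ox,(y+.5)/10-.5+oy)
c=back("top",*g(264,285,166,174),.128);print("hub",c,np.hypot(*c[:2]))
for p in((269,150),(145,340),(375,355)):
    q=back("top",*g(*p,166,174),.128)-c;print(q,np.hypot(*q[:2]),np.degrees(np.arctan2(q[1],q[0])))
d=back("top",*g(275,280,166,174),.106);print("disc",d)
k=np.mean([back("top",*g(*p,166,174),.07) for p in((118,93),(495,100),(475,490),(92,470))],0);print("box",k)
c2=back("top",*g(296,280,280,190),.082);print("reset",c2,np.hypot(*c2[:2]))
k=np.mean([back("top",*g(*p,280,190),.06) for p in((85,180),(383,92),(475,380),(180,472))],0);print("box",k)
print(proj("scene",c),proj("scene",c2))
for p in((248,128,.115),(392,202,.075),(130,248,0)): print(back("top",*p))
E
```

```text
hub [0.54782803 0.16911693 0.128     ] 0.5733376678204812
[ 0.03716112 -0.00167098  0.        ] 0.03719866644377173 -2.5746100373571985
[-0.01456627  0.03274693  0.        ] 0.03584045115330518 113.98012944920421
[-0.01972962 -0.03028298  0.        ] 0.03614300562293277 -123.08459178218276
disc [0.55020854 0.16877549 0.106     ]
box [0.54962278 0.1674398  0.07      ]
reset [ 0.5003884  -0.15768662  0.082     ] 0.5246461848178662
box [ 0.50048538 -0.1560141   0.06      ]
(np.float64(297.31948693793834), np.float64(168.8063491458322)) (np.float64(188.70760949250834), np.float64(196.64176445506712))
[0.75381669 0.01192813 0.115     ]
[ 0.54099205 -0.39737318  0.075     ]
[0.41907971 0.37165574 0.        ]
```

The hub is near (0.549, 0.168) and the reset near (0.500, -0.157). The ribs point at about -4, 116 and -124 degrees. Next I shut the fingers and fly toward the stop button.

step_arm(
  deltas=[
    [0,0,0,38,32,0,-1],
    [0,0,0,38,32,0,-1],
    [0,0,0,38,32,0,-1],
    [0,0,0,38,32,0,-1],
    [0,0,0,38,32,0,-1],
    [0,0,0,38,32,0,-1],
    [0,0,0,38,32,0,-1],
    [0,0,0,38,32,0,-1],
    [0,0,0,38,32,0,-1],
    [0,0,0,38,32,0,-1],
  ],
  squeeze=10,
)

```text
time_s: 1.1
tcp_pos: [0.3867, -0.1931, 0.2211]
eef_rot: [-179.8, -0.5, 105.3]
contact_force: [2.0, -0.6, 0.0]
gripper_width: 0.013
```

step_arm(
  deltas=[
    [0,0,0,39,32,0,-1],
    [0,0,0,39,32,-2,-1],
    [0,0,0,39,32,-2,-1],
    [0,0,0,39,32,0,-1],
    [0,0,0,39,32,0,-1],
    [0,0,0,39,32,0,-1],
    [0,0,0,39,32,0,-1],
    [0,0,0.11,0,0,0,-1],
    [0,0,0.11,0,0,0,-1],
    [0,0,0.11,0,0,0,-1],
  ],
)

```text
time_s: 2.1
tcp_pos: [0.5264, 0.135, 0.2253]
eef_rot: [-179.6, -0.4, 86.3]
contact_force: [-0.1, -0.1, -0.5]
gripper_width: 0.0002
```

```bash
python3 - <<'E'
from h import *
import cv2
i=r.camera_info("wrist"); im=r.capture("wrist"); cv2.imwrite("pics/w1.png",im[:,:,::-1])
s=r.get_state();print(s["tcp_pos"],s["eef_rot"],s["contact_force"],s["joints"],s["gripper_width"]);print(proj("wrist",[.549,.168,.128],i),back("wrist",256,192,.128,i))
E
```

```text
[0.52621422 0.13486996 0.22516296] [-179.60634892   -0.39605438   85.9361535 ] [ 0.3342168  -0.2581068  -0.43813236] [  34.63763933    8.36188142  -15.69193888   -0.60773175  -66.00695808
 -128.4527095 ] 0.0006006505243711136
(np.float64(295.2859022750953), np.float64(214.70581633008612)) [0.52279643 0.13002753 0.128     ]
```

View pics/w1.png

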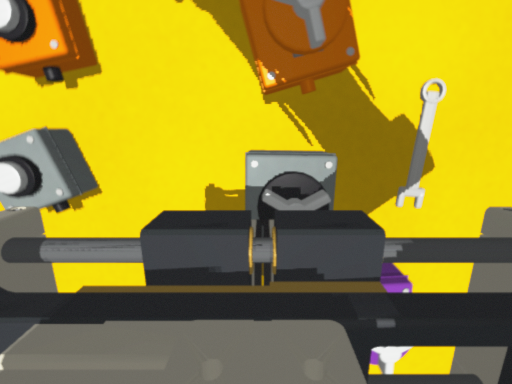

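The wrist view shows the grey stop's hub at about (295,208), against a projected (295,214), so the position agrees. I move over the hub and go down.

step_arm(
  deltas=[
    [0,0,0,34,20,0,-1],
    [0,0,0,0,0,30,-1],
    [0,0,0,0,0,30,-1],
    [0,0,0,0,0,15,-1],
    [0,0,0,0,0,5,-1],
    [0,0,0,0,0,0,-1],
  ],
)

```text
time_s: 2.75
tcp_pos: [0.5487, 0.1687, 0.1427]
eef_rot: [-179.6, -0.4, 86.6]
contact_force: [-1.3, -0.8, -0.4]
gripper_width: 0.0005
```

```bash
python3 - <<'E'
from h import *
import cv2
i=r.camera_info("wrist"); im=r.capture("wrist"); cv2.imwrite("pics/w2.png",im[:,:,::-1])
im=r.capture("scene"); cv2.imwrite("pics/s2.png",cv2.resize(im[120:240,220:380,::-1],None,fx=5,fy=5,interpolation=cv2.INTER_CUBIC))
s=r.get_state();print(s["tcp_pos"],s["eef_rot"],s["contact_force"],s["joints"],s["gripper_width"]);print(proj("wrist",[.549,.168,.128],i))
E
```

```text
[0.54931697 0.16904182 0.14385543] [-179.71626451   -0.47202301   86.53968852] [ 0.70638932  0.49666414 -0.16481217] [  36.21852831   15.13639525  -18.35582083   -0.65346083  -56.42649726
 -129.31668657] 0.0006997134930634742
(np.float64(260.76772124644174), np.float64(225.18581972632094))
```

View pics/w2.png

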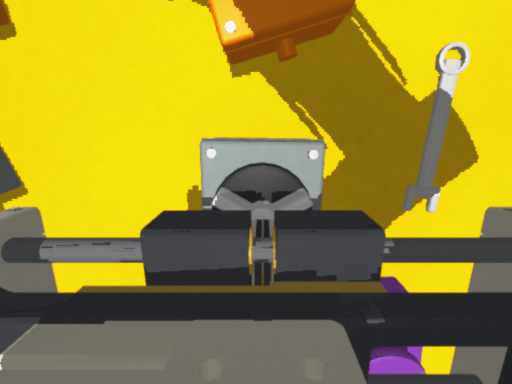

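View pics/s2.png

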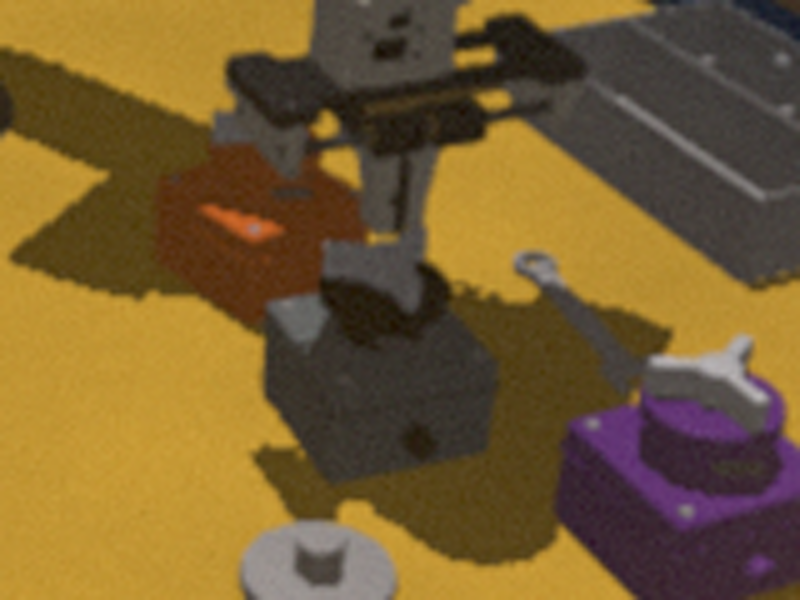

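The scene crop shows the tapered tip right above the hub at crop pixel (395,230), and the ribs look as measured. I press now.

step_arm(
  deltas=[
    [0,0,0,0,0,10,-1],
    [0,0,0,0,0,5,-1],
    [0,0,0,0,0,4,-1],
    [0,0,0,0,0,3,-1],
  ],
)

```text
time_s: 3.25
tcp_pos: [0.5509, 0.17, 0.1235]
eef_rot: [-180.0, -0.7, 86.6]
contact_force: [-0.4, -0.3, 0.6]
gripper_width: 0.0004
```

step_arm(
  deltas=[
    [0,0,0,0,0,4,-1],
    [0,0,0,0,0,3,-1],
  ],
)

```text
time_s: 3.45
tcp_pos: [0.5523, 0.1702, 0.1197]
eef_rot: [179.8, -0.7, 86.7]
contact_force: [-16.2, -1.3, 42.7]
gripper_width: 0.0005
```

step_arm(
  deltas=[
    [0,0,0,0,-2,-15,-1],
    [0,0,0,0,0,-12,-1],
    [0,0,0,0,0,0,-1],
  ],
)

```text
time_s: 3.75
tcp_pos: [0.5504, 0.1703, 0.1485]
eef_rot: [179.7, -0.7, 86.7]
contact_force: [0.4, 1.0, -0.1]
gripper_width: 0.0005
```

```bash
python3 - <<'E'
from h import *
import cv2
im=r.capture("scene"); cv2.imwrite("pics/s3.png",cv2.resize(im[120:240,220:380,::-1],None,fx=5,fy=5,interpolation=cv2.INTER_CUBIC))
s=r.get_state();print(s["tcp_pos"],s["eef_rot"],s["contact_force"])
E
```

```text
[0.55004009 0.17008585 0.1476119 ] [179.79681675  -0.68132025  86.71743412] [ 0.20982767 -0.94681511 -1.05125653]
```

View pics/s3.png

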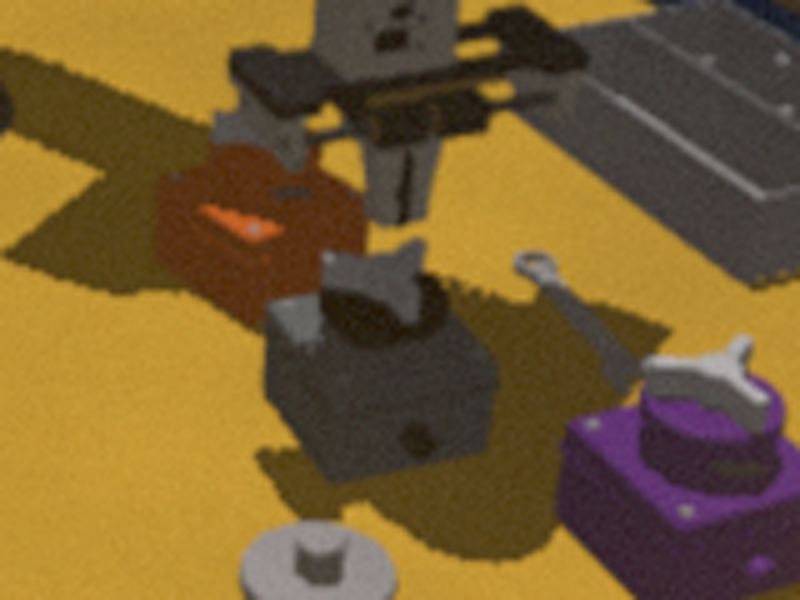

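The rib tops dropped about 2 px, from crop row 243 to 253, which matches 8 mm: the button is latched. Next I move into the gap on the +y side of the +x rib.

step_arm(
  deltas=[
    [0,0,0,34,25,0,-1],
    [0,0,0,0,0,0,-1],
    [0,0,0,0,0,18,-1],
    [0,0,0,0,0,10,-1],
    [0,0,0,0,0,5,-1],
    [0,0,0,0,0,0,-1],
  ],
)

```text
time_s: 4.4
tcp_pos: [0.576, 0.2028, 0.1092]
eef_rot: [-179.9, -0.5, 86.6]
contact_force: [-0.4, -0.7, -0.9]
gripper_width: 0.0008
```

```bash
python3 - <<'E'
from h import *
import cv2
im=r.capture("scene"); cv2.imwrite("pics/s4.png",cv2.resize(im[120:240,220:380,::-1],None,fx=5,fy=5,interpolation=cv2.INTER_CUBIC))
s=r.get_state();print(s["tcp_pos"],s["eef_rot"],s["contact_force"])
E
```

```text
[0.57625544 0.20286451 0.10968281] [-179.94614107   -0.54487325   86.65270708] [0.26587706 0.17661984 1.05879697]
```

View pics/s4.png

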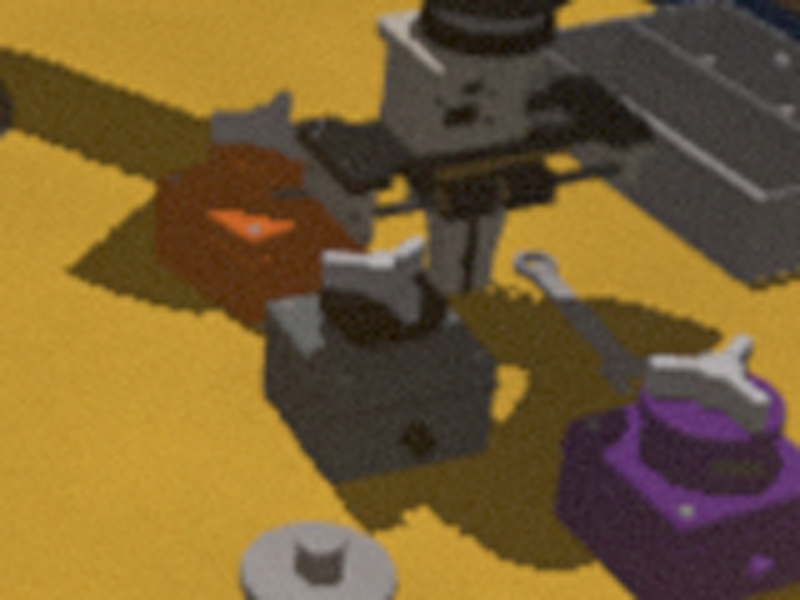

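The tip stands in the gap at crop (460,285), right of the camera-side rib at (405,290). I push toward -y.

step_arm(
  deltas=[
    [0,0,0,-6,0,0,-1],
    [0,0,0,-5,0,0,-1],
    [0,0,0,-4,0,0,-1],
    [0,0,0,-4,0,0,-1],
  ],
)

```text
time_s: 4.85
tcp_pos: [0.5762, 0.1839, 0.1114]
eef_rot: [179.9, -0.7, 86.7]
contact_force: [-0.9, 9.8, -2.5]
gripper_width: 0.0008
```

step_arm(
  deltas=[
    [0,0,0.07,-3.5,0.5,0,-1],
    [0,0,0.07,-3.5,0.5,0,-1],
    [0,0,0.07,-3.5,0.5,0,-1],
    [0,0,0.07,-3.5,0.5,0,-1],
  ],
)

```text
time_s: 5.25
tcp_pos: [0.5799, 0.1765, 0.1141]
eef_rot: [179.7, -1.8, 70.1]
contact_force: [1.9, 5.6, -0.9]
gripper_width: 0.0006
```

```bash
python3 - <<'E'
from h import *
import cv2
im=r.capture("scene"); cv2.imwrite("pics/s5.png",cv2.resize(im[120:240,220:380,::-1],None,fx=5,fy=5,interpolation=cv2.INTER_CUBIC))
s=r.get_state();print(s["tcp_pos"],s["eef_rot"],s["contact_force"],s["moment"],s["joints"])
E
```

```text
[0.5798896  0.17617846 0.11432716] [179.731719    -1.77485886  69.82117028] [0.93064065 4.37140366 0.75018735] [ 1.63596832 -0.33153742 -0.00871001] [  34.82211295   18.78026758  -17.36693276   -1.00937773  -52.2492139
 -144.39828806]
```

View pics/s5.png

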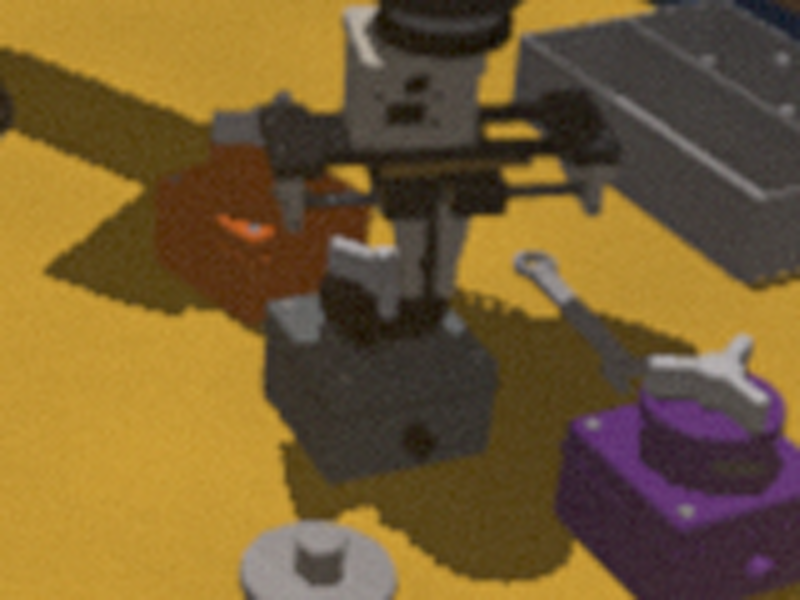

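The head has turned part way: the near rib is now at crop (385,280). Force is 4 to 6 N, so I continue.

step_arm(
  deltas=[
    [0,0,0.07,-4,0.5,0,-1],
    [0,0,0.07,-4,0.5,0,-1],
    [0,0,0.07,-4,0.5,0,-1],
  ],
)

```text
time_s: 5.6
tcp_pos: [0.5807, 0.1688, 0.1171]
eef_rot: [179.9, -2.5, 57.4]
contact_force: [2.8, 4.7, 0.4]
gripper_width: 0.0005
```

```bash
python3 - <<'E'
from h import *
import cv2
im=r.capture("scene"); cv2.imwrite("pics/s6.png",cv2.resize(im[120:240,220:380,::-1],None,fx=5,fy=5,interpolation=cv2.INTER_CUBIC))
s=r.get_state();print(s["tcp_pos"],s["eef_rot"],s["contact_force"],s["moment"],s["joints"])
E
```

```text
[0.58057277 0.16833668 0.11733528] [179.87090647  -2.54745003  57.18911798] [2.00120778 3.47909024 1.3531504 ] [ 1.19802414 -0.51018092 -0.04465612] [  34.08550214   18.07547779  -17.9503051    -1.12386746  -51.58559065
 -156.21928972]
```

View pics/s6.png

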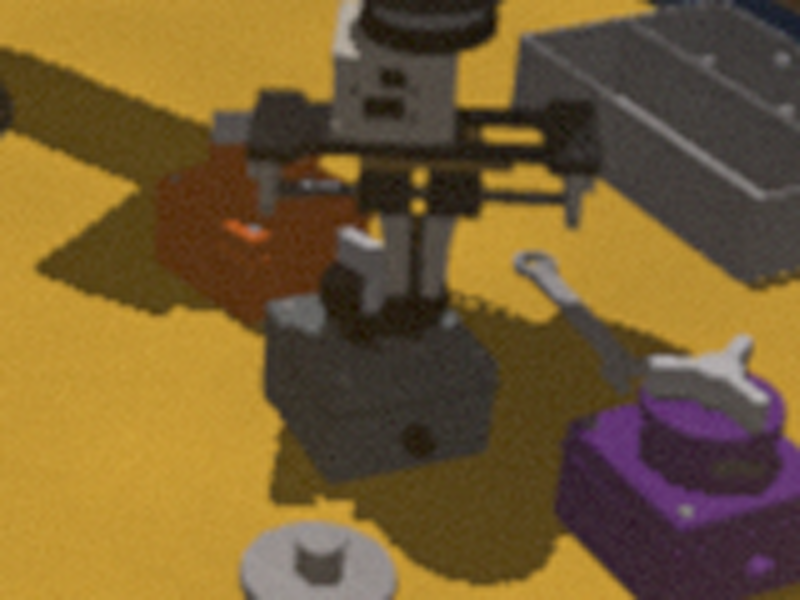

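The head is now turned about 0.45 rad and the rib is risen. I push a little further and bring the tip down 2 mm.

step_arm(
  deltas=[
    [0,0,0.05,-4,0.5,1.5,-1],
    [0,0,0.05,-4,0.5,1.5,-1],
    [0,0,0,-4,0.5,1,-1],
    [0,0,0,-3,0,0.5,-1],
  ],
)

```text
time_s: 6.05
tcp_pos: [0.582, 0.1635, 0.119]
eef_rot: [179.7, -4.0, 51.6]
contact_force: [2.8, 8.8, -0.1]
gripper_width: 0.0003
```

```bash
python3 - <<'E'
from h import *
import cv2
im=r.capture("scene"); cv2.imwrite("pics/s7.png",cv2.resize(im[120:240,220:380,::-1],None,fx=5,fy=5,interpolation=cv2.INTER_CUBIC))
s=r.get_state();print(s["tcp_pos"],s["eef_rot"],s["contact_force"],s["moment"],s["joints"])
E
```

```text
[0.58187511 0.1633879  0.11900475] [179.71270457  -4.01689026  51.6356735 ] [3.41906167 8.42302708 0.28886224] [ 2.65578459 -1.30346373 -0.03731397] [  33.54166486   17.2095575   -19.00741622   -1.27302716  -49.88210315
 -161.12890836]
```

View pics/s7.png

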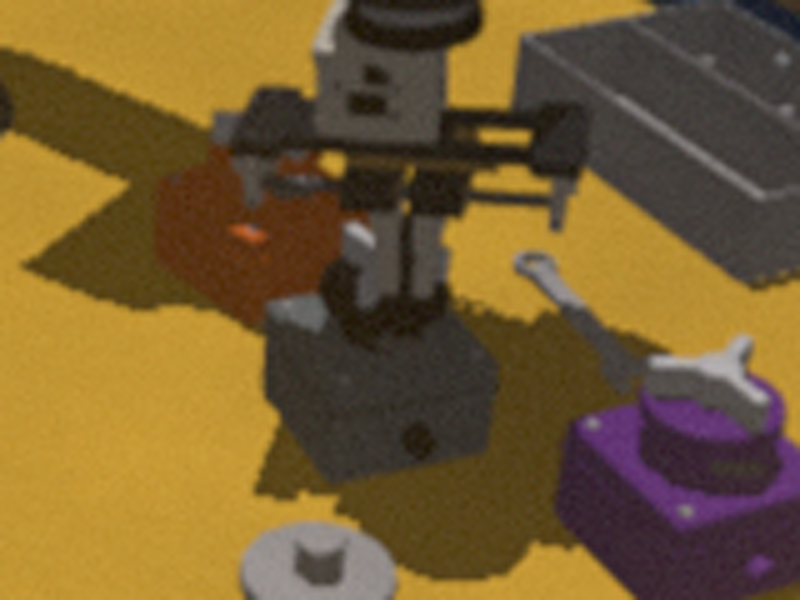

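Twist by geometry is about 0.6 rad. I back off along the arc, rise and look.

step_arm(
  deltas=[
    [0,0,-0.1,6,0,0,-1],
    [0,0,-0.1,8,0,0,-1],
    [0,0,-0.1,8,0,0,-1],
    [0,0,0,0,0,0,-1],
  ],
)

```text
time_s: 6.5
tcp_pos: [0.5941, 0.1821, 0.1225]
eef_rot: [178.4, -3.8, 69.8]
contact_force: [1.4, 1.4, -0.1]
gripper_width: 0.0004
```

```bash
python3 - <<'E'
from h import *
import cv2
im=r.capture("scene"); cv2.imwrite("pics/s8.png",cv2.resize(im[120:240,220:380,::-1],None,fx=5,fy=5,interpolation=cv2.INTER_CUBIC))
s=r.get_state();print(s["tcp_pos"],s["eef_rot"],s["contact_force"],s["moment"],s["joints"])
R=__import__("scipy.spatial.transform",fromlist=["Rotation"]).Rotation
a=R.from_euler("xyz",s["eef_rot"],degrees=True);b=R.from_euler("xyz",[180,0,s["eef_rot"][2]],degrees=True)
print((a.inv()*b).as_rotvec())
E
```

```text
[0.59399969 0.18177463 0.12242662] [178.39489939  -3.85599157  69.59345019] [1.55727088 0.17737988 0.64454427] [ 0.12211032 -0.43338371  0.00152669] [  34.41635284   18.3384594   -16.85313999   -1.17167598  -50.73755782
 -144.16764052]
[ 0.02800372 -0.06729535 -0.00094268]
```

View pics/s8.png

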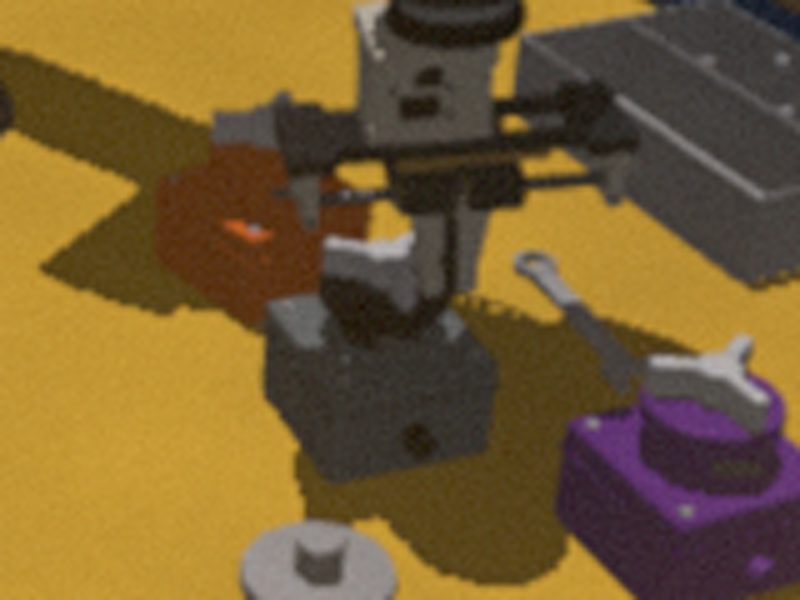

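The rib tops are back at crop row 240, the original level, so the button looks popped out. I clear the head, level the tool and rise, heading toward the reset button.

step_arm(
  deltas=[
    [0,0,-0.05,10,0,0,-1],
    [0.028,-0.067,0,4,0,-10,-1],
    [0,0,0,0,0,-35,-1],
    [0,0,0,0,0,-35,-1],
    [0,0,0,-40,-25,0,-1],
    [0,0,0,-40,-25,0,-1],
    [0,0,0,-40,-25,0,-1],
    [0,0,0,-40,-25,0,-1],
    [0,0,0,0,0,0,-1],
  ],
)

```text
time_s: 7.45
tcp_pos: [0.4438, 0.0644, 0.2051]
eef_rot: [-179.8, 0.7, 71.0]
contact_force: [1.1, 0.5, 0.4]
gripper_width: 0.0002
```

```bash
python3 - <<'E'
from h import *
import cv2
im=r.capture("scene"); cv2.imwrite("pics/s9.png",cv2.resize(im[120:240,220:380,::-1],None,fx=5,fy=5,interpolation=cv2.INTER_CUBIC))
im=r.capture("top"); cv2.imwrite("pics/t9.png",im[:,:,::-1])
s=r.get_state();print(s["tcp_pos"],s["eef_rot"],s["contact_force"],s["joints"])
E
```

```text
[0.44763729 0.0669336  0.20565063] [-179.94776059    0.6294636    71.11523513] [ 0.21922581  0.28688143 -0.43435986] [  33.8890676     0.24798458  -27.78122037    0.38239466  -62.50414
 -142.9522444 ]
```

View pics/s9.png

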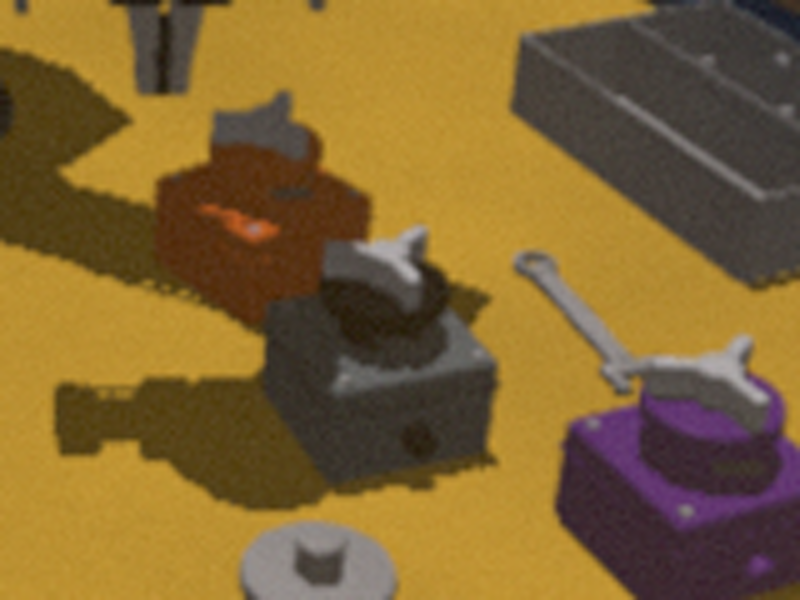

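View pics/t9.png

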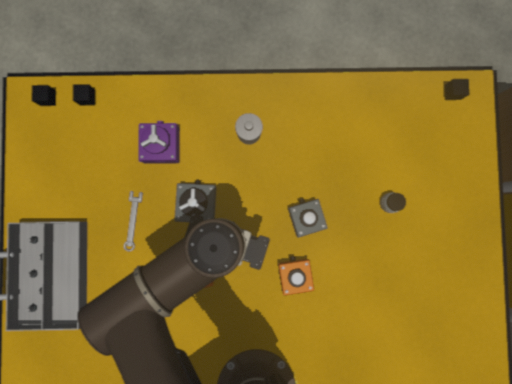

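The stop is popped out and back at rest, with the left rib end at crop (325,243) as at the start. Next is the reset.

step_arm(
  deltas=[
    [0,0,0,-39,24,0,-1],
    [0,0,0,-39,24,0,-1],
    [0,0,0,-39,24,0,-1],
    [0,0,0,-39,24,0,-1],
    [0,0,0,-38,24,0,-1],
    [0,0,0,0,0,0,-1],
  ],
)

```text
time_s: 8.15
tcp_pos: [0.5061, -0.161, 0.2078]
eef_rot: [179.9, 0.6, 71.2]
contact_force: [-0.1, 0.8, -0.2]
gripper_width: 0.0006
```

```bash
python3 - <<'E'
from h import *
from scipy.spatial.transform import Rotation as R
s=r.get_state();print(s["tcp_pos"],s["eef_rot"])
a=R.from_euler("xyz",s["eef_rot"],degrees=True)
print(a.inv().apply(np.array([.5003,-.157,.095])-s["tcp_pos"])*1000)
b=R.from_euler("xyz",[180,0,s["eef_rot"][2]],degrees=True)
print((a.inv()*b).as_rotvec())
E
```

```text
[ 0.50610059 -0.16097188  0.20775526] [179.92858849   0.6200649   71.1525478 ]
[  3.10515915  -6.91318504 112.71972503]
[1.24635388e-03 1.08221727e-02 6.74419519e-06]
```

step_arm(
  deltas=[
    [0,0.011,0,2,-6,30,-1],
    [0,0,0,0,0,40,-1],
    [0,0,0,0,0,25,-1],
    [0,0,0,0,0,10,-1],
    [0,0,0,0,0,2,-1],
    [0,0,0,0,0,0,-1],
  ],
)

```text
time_s: 8.75
tcp_pos: [0.5062, -0.1594, 0.0964]
eef_rot: [179.9, 0.1, 70.6]
contact_force: [-0.8, -0.7, 1.0]
gripper_width: 0.0005
```

```bash
python3 - <<'E'
from h import *
import cv2
from scipy.spatial.transform import Rotation as R
s=r.get_state();print(s["tcp_pos"],s["eef_rot"],s["contact_force"])
a=R.from_euler("xyz",s["eef_rot"],degrees=True)
print(a.inv().apply(np.array([.5003,-.157,.082])-s["tcp_pos"])*1000)
im=r.capture("scene"); cv2.imwrite("pics/s10.png",cv2.resize(im[140:240,130:250,::-1],None,fx=5,fy=5,interpolation=cv2.INTER_CUBIC))
E
```

```text
[ 0.50615354 -0.15943608  0.09644289] [1.79936669e+02 6.97071711e-02 7.05901463e+01] [-0.81887745 -0.74762529  1.00112754]
[ 0.36992745 -6.34638042 14.43544214]
```

View pics/s10.png

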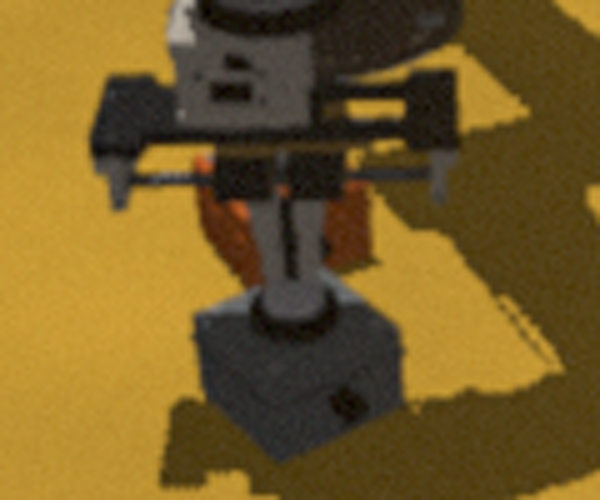

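The tip is above the reset button at crop (295,285). I shift 6 mm to the centre and press in small rows.

step_arm(
  deltas=[
    [0,0,0,0,-6,4,-1],
    [0,0,0,0,-1,4,-1],
    [0,0,0,0,0,4,-1],
    [0,0,0,0,0,3,-1],
    [0,0,0,0,0,3,-1],
  ],
)

```text
time_s: 9.3
tcp_pos: [0.5019, -0.1564, 0.0815]
eef_rot: [179.5, -0.1, 70.7]
contact_force: [-1.1, -0.3, 1.6]
gripper_width: 0.0005
```

step_arm(
  deltas=[
    [0,0,0,0,0,4,-1],
    [0,0,0,0,0,3,-1],
  ],
)

```text
time_s: 9.5
tcp_pos: [0.5022, -0.1566, 0.0756]
eef_rot: [179.5, -0.1, 70.7]
contact_force: [-14.0, 9.4, 42.7]
gripper_width: 0.0006
```

It bottomed at z 0.0756 (fully in is 0.076). I release and rise well clear.

step_arm(
  deltas=[
    [0,0,0,0,0,-5,-1],
    [0,0,0,0,0,-10,-1],
    [0,0,0,0,0,-30,-1],
    [0,0,0,0,0,-40,-1],
    [0,0,0,-40,-10,-20,-1],
    [0,0,0,-40,-10,-10,-1],
    [0,0,0,-40,0,0,-1],
    [0,0,0,-40,0,0,-1],
    [0,0,0,0,0,0,-1],
    [0,0,0,0,0,0,-1],
  ],
)

```text
time_s: 10.5
tcp_pos: [0.4285, -0.3063, 0.1983]
eef_rot: [179.2, 0.0, 70.8]
contact_force: [-0.4, -0.2, 0.0]
gripper_width: 0.0006
```

```bash
python3 - <<'E'
from h import *
import cv2
im=r.capture("scene"); cv2.imwrite("pics/s11.png",cv2.resize(im[120:280,80:380,::-1],None,fx=2.6,fy=2.6,interpolation=cv2.INTER_CUBIC))
a=im[120:240,220:380,::-1]; b=cv2.imread("pics/scene0.png")[120:240,220:380]
cv2.imwrite("pics/cmp.png",cv2.resize(np.vstack([b[35:80,45:105],a[35:80,45:105]]),None,fx=6,fy=6,interpolation=cv2.INTER_CUBIC))
im=r.capture("top"); cv2.imwrite("pics/t11.png",im[:,:,::-1])
s=r.get_state();print(s["tcp_pos"],s["eef_rot"],s["contact_force"],s["time_s"])
E
```

```text
[ 0.42886423 -0.30535278  0.19813737] [1.79227414e+02 5.14922386e-02 7.09441415e+01] [1.05418212 0.50214779 0.95791008] 10.6
```

View pics/s11.png

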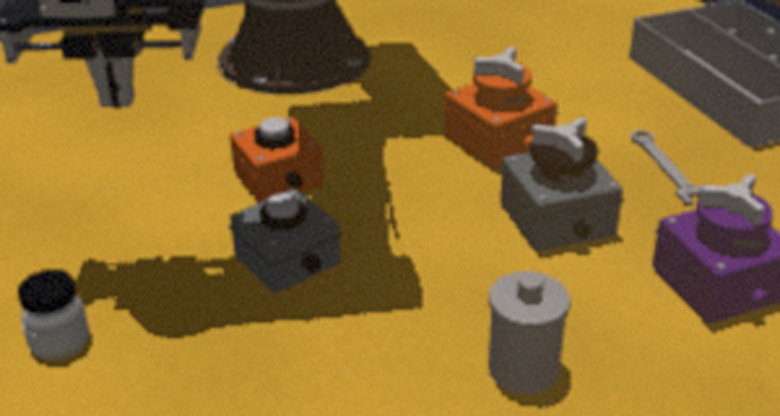

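View pics/cmp.png

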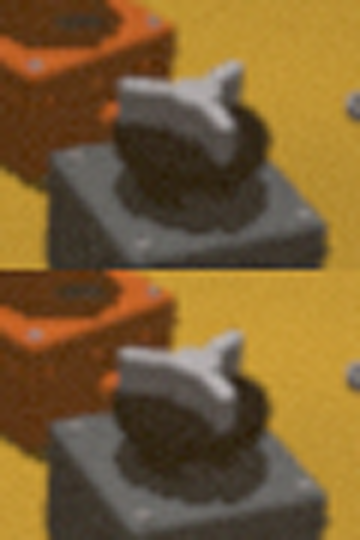

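View pics/t11.png

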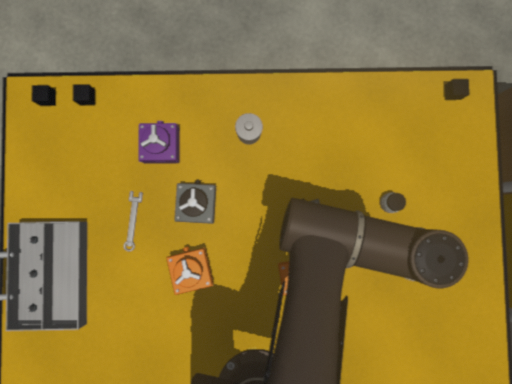

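The before and after crops match: rib tips are at row 62 in both, so the stop is out and at rest. The canister (248,128), wrench (132,220) and jar (392,202) are where they were, and the arm is clear.

```bash
python3 -c "
from plant import r
print(r.close_job())"
```

```text
the job is handed in; nothing more can be done
None
```

The emergency-stop check is done and handed in at about 10.6 s of the allowed 51 s.

- **Stop button, press:** I pressed the hub until it bottomed at z = 0.120 m. After I backed off, the scene image showed the head about 8 mm lower, so it had latched.
- **Stop button, twist:** I pushed one rib clockwise by about 0.6 rad, estimated from the tool's position, not measured. It popped out and sprang back. The before and after crops show the head at the same height and rotation.
- **Reset button:** I pressed it until it bottomed at z = 0.0756 m, where fully in is 0.076 m, then let it go. The last scene image shows it standing up out of its collar, but I did not measure its height.
- **Other objects:** The canister, wrench and jar are at the same pixels as at the start. The arm is clear of everything, with only about 1 N of noise on the force reading.

**Forces and tool tilt:**
- **Bottoming:** Both presses read about 43 N vertically at the fingertip (up to about 46 N in all). That is well under the 120 N wrist limit, but more than the buttons needed. The 40 N limit is for the arm and the gripper's body.
- **Twist:** The push rose to about 9 N at its end, above the stated 3 to 5 N. During it the tool tilted about 4 degrees and the tip drifted up about 9 mm.

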